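Close a bench filter holder: four dome nuts, cross order, two passes

TASK

Take the orange T-handle socket wrench from its block and tighten the four loose dome nuts on the lid of the filter holder evenly, in cross order (each nut, then the one opposite) and in two passes: first bring all four just snug (about 0.35 N m), then all four tight (about 0.5 N m, never above 0.6 N m). Let the socket drop over each nut, feeling for the flats with a light push instead of forcing it, turn the nuts only with the wrench, and at the end stand the wrench back upright in its well in the block, leaving everything else where it is.

Things in the scene. Friction and masses are not known exactly. Their poses are not given: they have to be found in the camera images.
- holder: bench filter holder, fixed: two round stainless flange plates (184 mm across) on three short legs, four dome nuts on the lid. Origin: on its axis at bench level; z up, x towards the brass vent valve. Lid's flat top 97 mm up. On the lid: a pipe ferrule in the middle (radius 25 mm, 20 mm above the lid) and the vent valve (20 mm above the lid, 43 mm from the axis). Only the nuts turn
- seat_a (a point): centre of nut a's foot on the lid's top, 66 mm from the holder's axis at 45 degrees from its x towards y; axes as the holder's. All nuts: steel hexagon 30 mm across flats, flats 1 to 14 mm above the lid, under a round dome as wide as the flats ending 27 mm above the lid. How the flats lie differs for each nut and start and is not given: feel for it
- seat_b (a point): centre of nut b's foot on the lid's top, 66 mm from the holder's axis at 135 degrees from its x towards y; axes as the holder's
- seat_c (a point): centre of nut c's foot on the lid's top, 66 mm from the holder's axis at 225 degrees from its x towards y; axes as the holder's
- seat_d (a point): centre of nut d's foot on the lid's top, 66 mm from the holder's axis at 315 degrees from its x towards y; axes as the holder's
- nut_a (a joint): nut a's turn, rad, growing clockwise from above (tightening). Starts loose, -0.45 to -0.12. Turning it slowly takes 0.30 + 0.5 x value N m; it stays where left. 0 to 0.28 = snug (0.30 to 0.44 N m; 0.35 N m at 0.1), 0.28 to 0.58 = tight (0.44 to 0.59 N m; 0.5 N m at 0.4), above 0.58 = overtightened. Opposite pairs: a-c, b-d
- nut_b (a joint): nut b's turn, as nut a
- nut_c (a joint): nut c's turn, as nut a
- nut_d (a joint): nut d's turn, as nut a
- wrench: ORANGE T-handle socket wrench, 111 mm tall, 0.27 to 0.47 kg, upright in one of the block's wells. Origin: centre of the socket's mouth (bottom); z up the shaft. Socket 45 mm across outside, 30 mm deep, six-sided inside, 31.8 mm across flats (two flats face along its x): it drops over a nut every 60 degrees, with 6 degrees of play each way, till its mouth stands on the lid
- wrench_grip (a point): middle of the orange handle, 98 mm above the wrench's origin, axes as the wrench's: a flat-sided bar 100 mm long (x), 20 mm thick (y), 26 mm high (z), on a shaft 14 mm thick
- wrench_twist (a joint): the torque wrench's gauge: twist, rad, of the orange handle against its shaft and socket, clockwise from above positive; the handle sits on a spring bar of 2.0 N m per rad, so torque = 2.0 x value (0.35 N m at 0.175, 0.5 N m at 0.25), 0 when unloaded; unwind it before lifting off
- block: white tool block, fixed, 190 (x) by 90 (y) by 42 (z) mm; origin: centre of its underside. Two round wells 51 mm across and 30 mm deep (floor 12 mm above the bench); their centres are 110 mm apart along x
- block_hole0 (a point): centre of the mouth of the well at -55 mm along the block's x, 42 mm above the bench
- block_hole1 (a point): centre of the mouth of the well at +55 mm along the block's x, 42 mm above the bench
- wrench_small: bystander: smaller T-handle wrench with BLUE handle (same handle sizes, socket 33 mm across, too small for the nuts), in the other well
- cup1: bystander: small frosted sample cup, 58 mm across, 36 mm high, one of three in the steel tray on the other side from the block; origin under its centre
- cup2: bystander: the same
- cup3: bystander: the same
- vial: bystander: small amber bottle, 28 mm across, 62 mm high; origin under its centre
- beaker: bystander: glass beaker, 68 mm across, 88 mm high; origin under its centre
Mind the look-alikes: they are no part of the job. Leave any pink or turquoise look-alike of the wrench alone.

How it is judged:
By the outcome, as a careful person would: the job done as asked, in the order asked, and still so for the second after the job is handed in, with the robot touching nothing.
It also fails if it takes over 72 s, if anything falls off the work surface, if the arm or the gripper's body presses on something with over 40 N, if the wrist force passes 120 N, or if a joint passes its speed limit or range.

ROBOT

A 6-joint arm with a two-finger parallel gripper is mounted at the origin on the work surface. World frame = base frame: x ahead of the robot, y to its left, z up, the work surface at z = 0. Lengths are in m, angles in rad, forces in N, time in s.
With the tool pointing down it reaches from about 0.425 to 0.925 m from the base axis. Payload 12.5 kg.
Tool frame: the origin (TCP) lies at the very end of the fingers, on their centre line; the grasp point (between the pads) lies pinch_z behind it (pinch_z is the distance from the TCP to the grasp point, in m); z points along the fingers, y is the direction in which the jaws open and shut (so a half turn about z gives the same grasp; the last joint's range is limited). The gripper opens to 85 mm and grips with 20 to 120 N. Pads are 22 mm wide; open, the fingers measure 114 mm over their backs; the gripper's body (76 mm by 85 mm) begins 54 mm behind the grasp point. The pads swing forward as they close: fully open they stand 13 mm farther back than shut.
Start: joints at [-0.106, 0.491, 1.559, -0, 1.092, -0.106], TCP at [0.625, 0, 0.231] pointing down, gripper open.
Joint ranges: [-3.1, 3.1], [-0.84, 2.19], [0.05, 2.79], [-1.13, 4.28], [0.06, 2.93], [-2.69, 2.69]. Speed limits (rad/s): [2.22, 2.22, 2.79, 3.14, 3.14, 3.14].

INTERFACE

Orientations are given as [roll, pitch, yaw] about the fixed x, y, z axes, in that order (R = Rz(yaw) Ry(pitch) Rx(roll)).
In Python, from bench import move_to, movel, goto_joints, ungrasp, gripper_close, pause, solve_ik, camera, IKError, hand_in, current_time_s, current_qpos, current_qd, current_joint_efforts, current_ee_pos, current_tcp_rot, current_contact_force, current_moment, current_width, pinch_z gives the robot as it stands. Calls block until the motion is done:
- move_to(position, orientation): joint-space move of the TCP to a pose.
- movel(position, frame=None, rate=0.15, contact_N=None): straight line of the TCP; frame=None keeps the orientation; rate is the mean speed in m/s. With contact_N (N) it stops when the force on the tool has changed by that much, and returns True; else False.
- goto_joints(angles): joint-space move.
- ungrasp() and gripper_close(f_grip=None): open the fingers fully, or close them until they stop; f_grip is the grip in N (None keeps the last).
- pause(seconds).
- solve_ik(position, orientation): joint angles nearest the present ones, or None.
- camera(name): name is "scene" or "side" or "wrist"; returns a dict with "image" (400x640x3 uint8, red, green, blue), "z_map" (400x640 float32, m along the optical axis (not along the pixel's ray), 0 where there is no reading), "fx", "fy", "cx", "cy" (pixels), "R" (3x3) and "t" (3): a world point X has camera coordinates R X + t; the wrist camera has in their place "mount" (4x4, takes a point from camera to tool coordinates, whose origin is the TCP and whose axes are the flange's). Camera axes: x right, y down, z forward; pixel columns grow to the right and rows downward; lengths in m; the calibration is good to about 2 mm. A picture is of the moment at which its call begins: read the wrist's pose just before it.
A pose or a line that the arm cannot do raises IKError and nothing moves.
- hand_in(): hands the job in, once; it reports no verdict.
Readings, each from a call of its own:
- current_time_s(): time.
- current_qpos(): joint angles.
- current_qd(): joint speeds.
- current_joint_efforts(): joint torques, N m.
- current_ee_pos(): TCP position.
- current_tcp_rot(): TCP orientation.
- current_contact_force(): force on the tool from outside, world axes, zero at the start.
- current_moment(): the same for the moment, N m.
- current_width(): finger opening in m.
Only numpy, scipy, OpenCV 4.12 (cv2) and the standard library are available. Lean on these libraries where they do the work, as an engineer would, in place of code of your own. Each camera call takes 0.05 s, during which the arm holds its last target.

## Working session

There is one attempt and no reset: what is moved stays moved. The work goes in short steps, each a Python script; the robot and the scene stay as the last script left them, time stands still between calls to the robot, and variables do not carry over. Pictures are saved under pics/ and viewed, and the job is handed in when it is done.

```bash
ls; mkdir -p pics; python3 - <<'E'
from bench import *
import cv2,numpy as np
for n in ["scene","side","wrist"]:
    c=camera(n); cv2.imwrite(f"pics/{n}0.png",c["image"][:,:,::-1]); np.savez(f"pics/{n}0.npz",**c)
    print(n,c["fx"],c["fy"],c["cx"],c["cy"],c.get("R"),c.get("t"),c.get("mount"))
print(current_time_s(),current_ee_pos(),current_tcp_rot(),pinch_z,current_width(),current_moment())
E
```

```text
pics
scene 384.46118096249455 384.46118096249455 314.8356416459686 199.6039694083049 [[ 4.70913891e-01  8.82178976e-01  6.00375993e-04]
 [ 7.16555750e-01 -3.82105797e-01 -5.83560637e-01]
 [-5.14575518e-01  2.75237013e-01 -8.12069346e-01]] [-0.29073231 -0.2627763   1.39193984] None
side 390.4372266164334 390.4372266164334 317.608930603779 198.67470019674795 [[-0.99859829 -0.05030866 -0.01644687]
 [-0.01606863  0.5842259  -0.81143201]
 [ 0.05043074 -0.81003033 -0.58421537]] [0.50768364 0.05435646 1.02518404] None
wrist 311.40638998831304 311.40638998831304 320.2523578045635 198.68823555484235 None None [[ 1.53907966e-03 -9.52610598e-01 -3.04188560e-01  7.80546539e-02]
 [ 9.99998656e-01  1.63800979e-03 -7.00482900e-05 -1.19167272e-03]
 [ 5.64992582e-04 -3.04188043e-01  9.52611839e-01 -1.42725679e-01]
 [ 0.00000000e+00  0.00000000e+00  0.00000000e+00  1.00000000e+00]]
0.15 [6.24828798e-01 2.32980004e-05 2.30865482e-01] [-3.14072809e+00 -7.78228698e-05  1.57080107e+00] 0.0187 0.08536391215150342 [-0.02945329 -0.02607283  0.0220742 ]
```

View pics/scene0.png

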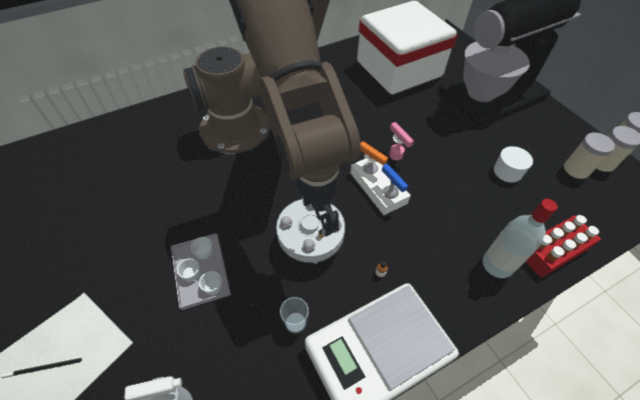

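View pics/side0.png

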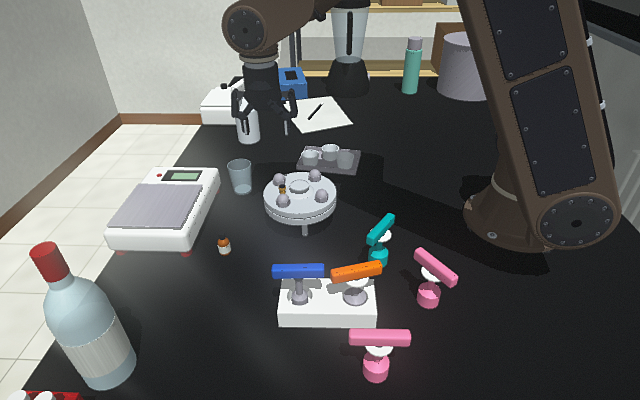

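View pics/wrist0.png

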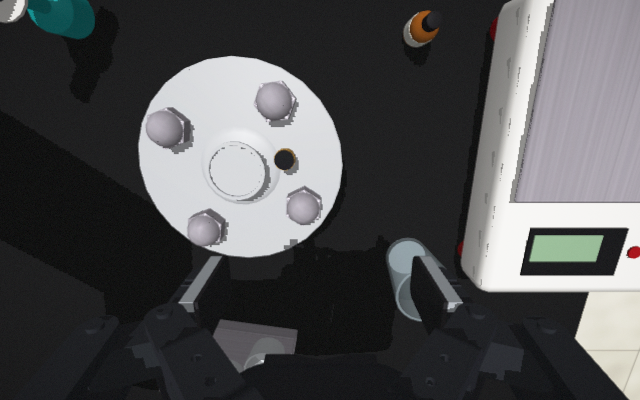

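The orange handle, at scene (373,153) and side (356,272), is the one in the white block. It could be confused with blue (side 298,271), teal (380,228) and pink (435,267 and 379,337). I choose orange. Next I measure the holder from the wrist view, and the handle and block from scene and side.

```bash
cat > H.py <<'E'
import numpy as np,cv2
from scipy.spatial.transform import Rotation as Rot
def rot(rpy): return Rot.from_euler('xyz',rpy).as_matrix()
def pose(c,ee=None,rpy=None):
    "camera->world R,t"
    if c.get("R") is not None and "mount" not in c: return c["R"].T, -c["R"].T@c["t"]
    M=c["mount"];Rt=rot(rpy);return Rt@M[:3,:3], Rt@M[:3,3]+ee
def cloud(c,P):
    v,u=np.mgrid[0:400,0:640];z=c["z_map"]
    X=np.stack([(u-c["cx"])/c["fx"]*z,(v-c["cy"])/c["fy"]*z,z],-1)@P[0].T+P[1]
    X[z<=0]=np.nan;return X
def ray(c,P,uv,h):
    uv=np.atleast_2d(uv).astype(float)
    d=np.stack([(uv[:,0]-c["cx"])/c["fx"],(uv[:,1]-c["cy"])/c["fy"],np.ones(len(uv))],-1)@P[0].T
    return P[1]+d*((h-P[1][2])/d[:,2])[:,None]
def circ(p):
    A=np.c_[2*p,np.ones(len(p))];s=np.linalg.lstsq(A,(p**2).sum(1),rcond=None)[0]
    return s[:2],np.sqrt(s[2]+s[0]**2+s[1]**2)
def save(n,im,crop=None,k=1):
    if crop: im=im[crop[1]:crop[3],crop[0]:crop[2]]
    cv2.imwrite("pics/"+n,cv2.resize(im[:,:,::-1],None,fx=k,fy=k,interpolation=cv2.INTER_CUBIC))
E
cat > m.py <<'E'
from H import *
L=lambda n:dict(np.load(f"pics/{n}0.npz"))
ee=np.array([6.24828798e-01,2.32980004e-05,2.30865482e-01]);rp=[-3.14072809,-7.78228698e-05,1.57080107]
w=L("wrist");P=pose(w,ee,rp);X=cloud(w,P)
def lidfit(c,P,X):
    m=((np.abs(X[...,2]-0.097)<0.008)).astype(np.uint8)
    n,l,s,ce=cv2.connectedComponentsWithStats(m);i=1+np.argmax(s[1:,4]);print(s[i],np.nanmedian(X[l==i][:,2]))
    cn=max(cv2.findContours((l==i).astype(np.uint8),0,2)[0],key=len)
    h=cv2.convexHull(cn)[:,0];
    p=ray(c,P,h,.097)[:,:2];C,r=circ(p);res=np.hypot(*(p-C).T)-r;
    k=np.abs(res)<.004;C,r=circ(p[k]);return C,r,k.mean(),len(h)
print("wrist",lidfit(w,P,X))
for n in("scene","side"):
    c=L(n);Q=pose(c);Y=cloud(c,Q);print(n,lidfit(c,Q,Y))
    hsv=cv2.cvtColor(c["image"],cv2.COLOR_RGB2HSV)
    for nm,lo,hi in(("or",(5,150,120),(15,255,255)),("bl",(105,150,80),(125,255,255))):
        m=cv2.inRange(hsv,lo,hi);k,l,s,ce=cv2.connectedComponentsWithStats(m)
        j=1+np.argmax(s[1:,4]);p=Y[l==j];p=p[~np.isnan(p[:,0])]
        t=p[p[:,2]>np.percentile(p[:,2],90)-.004]
        (cx,cy),(ww,hh),a=cv2.minAreaRect((t[:,:2]*1000).astype(np.float32))
        print(n,nm,s[j],"ztop",np.percentile(p[:,2],[5,50,95]),"rect",cx,cy,ww,hh,a)
    # block: white points at z~.042
    sel=(np.abs(Y[...,2]-.042)<.006)&(hsv[...,1]<60)&(hsv[...,2]>120)
    k,l,s,ce=cv2.connectedComponentsWithStats(sel.astype(np.uint8))
    for j in range(1,k):
        if s[j,4]>150:
            q=Y[l==j];r=cv2.minAreaRect((q[:,:2]*1000).astype(np.float32));print(n,"blk",s[j],r,np.median(q[:,2]))
# nut domes in wrist
m=((X[...,2]>.112)&(X[...,2]<.135)).astype(np.uint8)
k,l,s,ce=cv2.connectedComponentsWithStats(m)
for j in range(1,k):
    if s[j,4]>100: q=X[l==j];print("top",ce[j],s[j,4],q.mean(0),q[:,2].max())
E
python3 m.py
python3 - <<'E'
from H import *
s=dict(np.load("pics/side0.npz"));save("sidecrop.png",s["image"],(220,150,480,400),3)
E
```

```text
[  139    56   204   201 24196] 0.09723061793398888
wrist (array([0.55195948, 0.02068188]), np.float64(0.09115472454907991), np.float64(1.0), 62)
[ 352  286   93   95 2131] 0.08996189690100553
scene (array([0.89176448, 0.06911068]), np.float64(0.10252146103245119), np.float64(0.35294117647058826), 17)
scene or [360 141  28  23 251] ztop [0.00152685 0.12117704 0.12513425] rect 421.65850830078125 302.52923583984375 98.2818832397461 20.293354034423828 17.109636306762695
scene bl [383 164  25  27 269] ztop [0.00098123 0.12166301 0.125292  ] rect 532.5623779296875 302.6860046386719 93.21156311035156 21.10424041748047 2.7237777709960938
scene blk [359  55  86  35 223] ((74.58889770507812, 659.2041015625), (342.32305908203125, 176.8291473388672), 48.2716178894043) 0.04163283841817922
scene blk [352 159  58  50 914] ((474.1454772949219, 302.4373779296875), (193.5643310546875, 91.2845458984375), 1.7492209672927856) 0.04206403715900736
[ 263  172   73   45 1923] 0.09721597610446975
side (array([0.5509079, 0.0279402]), np.float64(0.09391507377589745), np.float64(1.0), 27)
side or [331 260  51  
[... 770 characters left out ...]
 blk [ 81 356  46  25 192] ((840.1973266601562, 481.7157897949219), (70.92607879638672, 20.533615112304688), 28.492223739624023) 0.04194474747871646
top [273.72289157 100.78127896] 1079 [0.58729806 0.07683673 0.12023162] 0.1256244954834003
top [164.00192864 128.32690453] 1037 [0.49881709 0.05574638 0.12000075] 0.1256565212093876
top [235.09436009 170.02060738] 2766 [0.55151782 0.02082175 0.11565546] 0.1189937778015846
top [284.45454545 158.82085561] 374 [0.59376015 0.0309258  0.11738195] 0.11935385072182714
top [302.62172285 207.87390762] 801 [ 0.6083253  -0.01125413  0.11999684] 0.12496294382450324
top [202.99741268 230.6377749 ] 773 [ 0.51983829 -0.03285064  0.11980401] 0.12520655008299694
```

View pics/sidecrop.png

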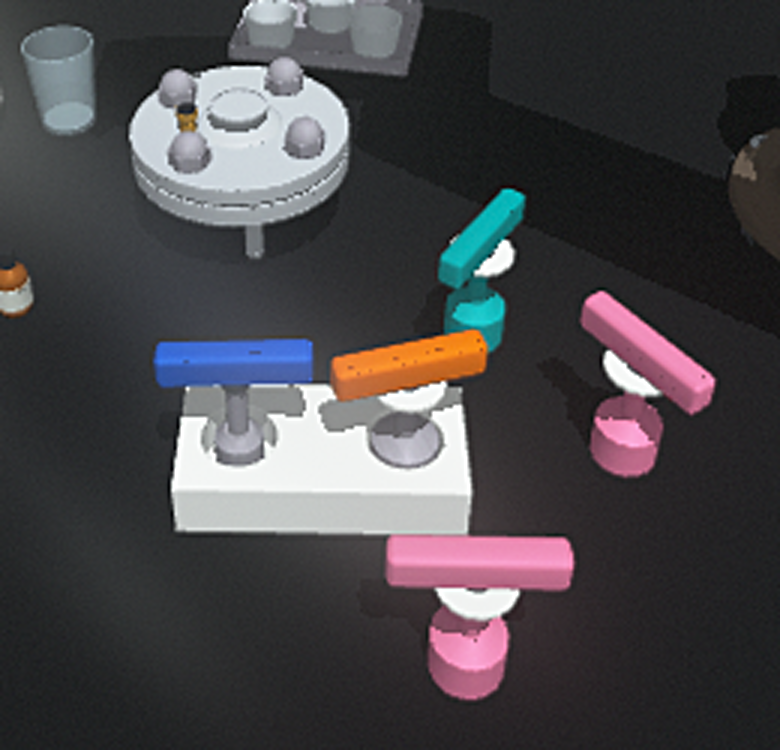

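```bash
cat > n.py <<'E'
from H import *
w=dict(np.load("pics/wrist0.npz"));ee=np.array([6.24828798e-01,2.32980004e-05,2.30865482e-01]);rp=[-3.14072809,-7.78228698e-05,1.57080107]
P=pose(w,ee,rp);C=np.array([.55196,.02068]);y=np.radians(13.45)
out=[]
for i,k in enumerate("abcd"):
    a=y+np.radians(45+90*i);p=np.array([*(C+.066*np.array([np.cos(a),np.sin(a)])),.111])
    q=P[0].T@(p-P[1]);u=w["fx"]*q[0]/q[2]+w["cx"];v=w["fy"]*q[1]/q[2]+w["cy"];print(k,p,u,v)
    im=cv2.getRectSubPix(w["image"],(50,50),(u,v));im=cv2.resize(im,(390,390),interpolation=cv2.INTER_CUBIC)
    cv2.drawMarker(im,(195,195),(255,0,0),0,10);out.append(im)
save("nuts.png",np.vstack([np.hstack(out[:2]),np.hstack(out[2:])])[:,:],None,0.76)
for n in("side","scene"):
    c=dict(np.load(f"pics/{n}0.npz"));X=cloud(c,pose(c));h=cv2.cvtColor(c["image"],cv2.COLOR_RGB2HSV)
    for nm,lo,hi in(("pink",(160,80,80),(179,255,255)),("teal",(82,120,60),(98,255,255))):
        k,l,s,ce=cv2.connectedComponentsWithStats(cv2.inRange(h,lo,hi))
        for j in range(1,k):
            if s[j,4]>60:
                q=X[l==j];q=q[q[:,2]>.09]
                if len(q): print(n,nm,s[j],cv2.minAreaRect((q[:,:2]*1000).astype(np.float32)),q[:,2].max())
E
python3 n.py
```

```text
a [0.586494   0.07692414 0.111     ] 274.39739664257445 100.69294986514613
b [0.49571586 0.055214   0.111     ] 165.64875878396919 128.06796289844925
c [ 0.517426   -0.03556414  0.111     ] 204.20806727584113 229.50695767118665
d [ 0.60820414 -0.013854    0.111     ] 303.0964997739897 207.28482414835568
side pink [413 247  46  42 753] ((266.38861083984375, 276.82073974609375), (21.03968048095703, 99.83116149902344), 36.636661529541016) 0.11428793056596298
side pink [ 349  328   63   19 1079] ((384.8802490234375, 439.3669738769531), (98.38677215576172, 19.53620147705078), 0.8553943037986755) 0.1137889626956583
side teal [366 213  29  54 761] ((361.4561462402344, 166.6318359375), (98.89231872558594, 19.51441192626953), 56.671791076660156) 0.11347850994829956
scene pink [359  24  98  42 706] ((67.66574096679688, 653.8621826171875), (361.521240234375, 188.05657958984375), 45.20720291137695) 0.18559512862755667
scene pink [390 122  24  25 265] ((387.5746154785156, 433.3716125488281), (23.740154266357422, 102.70248413085938), 88.42681884765625) 0.11525532394919236
scene pink [533 198  25  25 275] ((859.2481689453125, 448.68902587890625), (32.41374969482422, 30.577396392822266), 56.746376037597656) 0.2945870874484886
```

View pics/nuts.png

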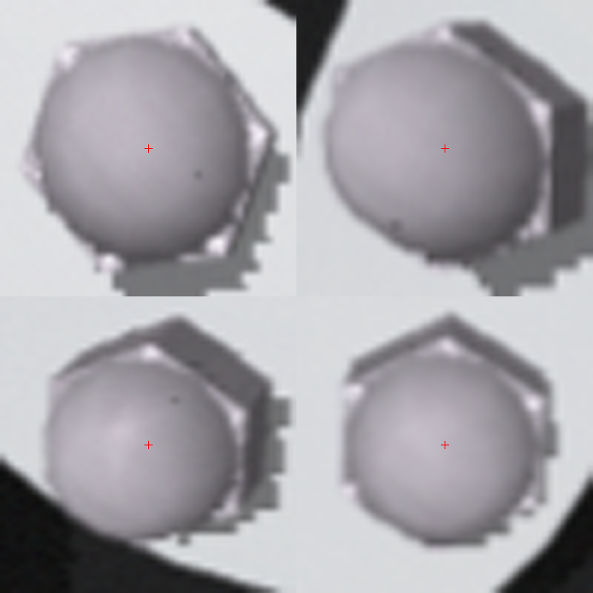

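Nut crops show the hex corners as bright spots (top-face corners). I'll cast those pixels to z=0.111 for flat angles as a prior, then feel.

```bash
python3 - <<'E'
from H import *
from bench import *
c=dict(np.load("pics/side0.npz"));X=cloud(c,pose(c))
for v in range(262,306,2): 
    x=X[v,358];print(v,np.round(x,4),c["image"][v,358])
move_to([.4205,.3045,.235],[3.14159,0,.302])
ee=current_ee_pos();rp=current_tcp_rot();w=camera("wrist")
np.savez("pics/w1.npz",ee=ee,rp=rp,**w);save("w1.png",w["image"])
print(current_time_s(),ee,rp,current_moment(),current_contact_force())
E
```

```text
262 [ 4.058e-01  1.701e-01 -1.000e-04] [33 43 50]
264 [0.4155 0.2988 0.1229] [255 132  32]
266 [0.4156 0.3036 0.1226] [242 130  32]
268 [0.4158 0.3094 0.1232] [246 138  34]
270 [0.416  0.3141 0.1228] [221 118  43]
272 [0.4159 0.3162 0.1197] [210 109  42]
274 [0.4154 0.3135 0.1116] [199 104  41]
276 [0.4153 0.315  0.1079] [190 100  43]
278 [0.415  0.3137 0.1011] [176  85  29]
280 [0.4149 0.3151 0.0972] [251 255 255]
282 [0.4151 0.3203 0.0974] [246 248 247]
284 [0.4151 0.324  0.0961] [245 247 245]
286 [0.4152 0.3277 0.0948] [234 237 234]
288 [0.4134 0.3092 0.0683] [92 90 94]
290 [0.4131 0.3089 0.0623] [ 99  97 102]
292 [0.4128 0.3074 0.0548] [94 91 94]
294 [0.4126 0.3082 0.0498] [160 157 166]
296 [0.4127 0.313  0.0496] [187 184 196]
298 [0.4128 0.3173 0.0488] [191 187 198]
300 [0.4128 0.3199 0.0461] [190 190 198]
302 [0.4128 0.323  0.0439] [193 190 203]
304 [0.4128 0.3262 0.0419] [174 171 181]
1.8417 [0.4208661  0.30426644 0.23501644] [ 3.14153359e+00 -1.51926611e-04  3.02286333e-01] [-0.00202923 -0.00613353  0.03865782] [-0.12316444 -1.08201945  0.63139313]
```

View pics/w1.png

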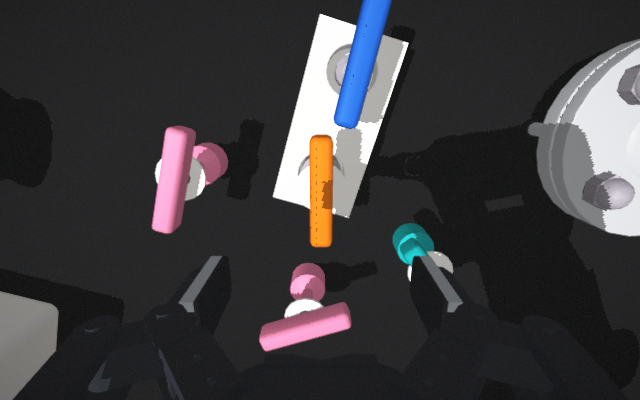

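```bash
cat > n3.py <<'E'
from H import *
w=dict(np.load("pics/w1.npz"));P=pose(w,w["ee"],w["rp"]);X=cloud(w,P)
h=cv2.cvtColor(w["image"],cv2.COLOR_RGB2HSV)
def han(h,lo,hi):
    k,l,s,ce=cv2.connectedComponentsWithStats(cv2.inRange(h,lo,hi));j=1+np.argmax(s[1:,4])
    q=X[l==j];print(s[j],np.percentile(q[:,2],[5,50,95]))
    m=(l==j)&(X[...,2]>.118)
    cn=max(cv2.findContours(m.astype(np.uint8),0,2)[0],key=len)[:,0]
    r=ray(w,P,cn,.123)[:,:2];print(cv2.minAreaRect((r*1000).astype(np.float32)))
han(h,(3,120,60),(18,255,255));han(h,(105,150,60),(125,255,255))
T=rot(w["rp"])
for uv in((212,265),(205,290),(432,265),(445,290)):
    x=X[uv[1],uv[0]];print(uv,T.T@(x-w["ee"]))
sel=(np.abs(X[...,2]-.042)<.004)&(h[...,1]<60)&(h[...,2]>90)
k,l,s,ce=cv2.connectedComponentsWithStats(sel.astype(np.uint8));j=1+np.argmax(s[1:,4]);cn=np.vstack([c[:,0] for c in cv2.findContours((l==j).astype(np.uint8),0,2)[0]])
print(cv2.minAreaRect((ray(w,P,cn,.042)[:,:2]*1000).astype(np.float32)))
E
python3 n3.py
```

```text
[ 309  135   24  113 2553] [nan nan nan]
((420.506591796875, 303.53955078125), (98.06464385986328, 19.565977096557617), 16.833023071289062)
[ 334    0   58  129 3410] [nan nan nan]
((526.18603515625, 305.90533447265625), (93.32311248779297, 19.565921783447266), 3.674891710281372)
(212, 265) [ 0.00963486 -0.04636004 -0.02536621]
(205, 290) [ 0.00953418 -0.04298348 -0.04338481]
(432, 265) [ 0.00984769  0.04704225 -0.02543468]
(445, 290) [ 0.00988361  0.04561518 -0.04364994]
((474.0724182128906, 304.50823974609375), (189.99436950683594, 90.02114868164062), 1.1116677522659302)
```

```bash
python3 - <<'E'
from H import *
from bench import *
movel([.4205,.3035,.14],[3.14159,0,.2941],rate=.2)
movel([.4205,.3035,.0995],rate=.12,contact_N=8)
print(current_ee_pos(),current_contact_force(),current_time_s())
f0=current_contact_force()
gripper_close(f_grip=90)
print(current_width(),current_contact_force(),current_time_s())
movel([.4205,.3035,.225],rate=.2)
ee=current_ee_pos();rp=current_tcp_rot();w=camera("wrist")
np.savez("pics/w2.npz",ee=ee,rp=rp,**w);save("w2.png",w["image"])
print(current_time_s(),ee,rp,current_moment(),current_contact_force(),current_width())
E
```

```text
[0.42089286 0.30369928 0.10029776] [ 0.42217065 -0.44671686  1.18249478] 2.95
0.01817350330485668 [-1.35987028  0.07255903  6.19372434] 3.5667
4.3917 [0.41996568 0.30318904 0.22385952] [3.14121632e+00 1.81853840e-03 2.94072216e-01] [ 0.03175775 -0.0269004   0.01804507] [ 0.13029202  0.08800664 -3.57701283] 0.017958952611694654
```

View pics/w2.png

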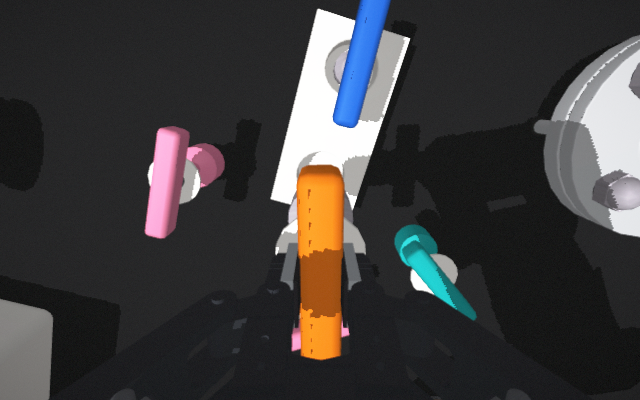

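```bash
cat > n4.py <<'E'
from H import *
w=dict(np.load("pics/w2.npz"));P=pose(w,w["ee"],w["rp"]);X=cloud(w,P)
T=rot(w["rp"]);Y=(X-w["ee"])@T
h=cv2.cvtColor(w["image"],cv2.COLOR_RGB2HSV);m=cv2.inRange(h,(3,120,40),(18,255,255))>0
for v in list(range(162,200,3))+list(range(330,362,3)): print(v,np.round(Y[v,322]*1e3,1),m[v,322])
q=Y[m&(np.abs(Y[...,1])<.02)];q=q[q[:,2]<np.nanpercentile(q[:,2],60)+.003]
print(np.nanpercentile(q,[1,50,99],axis=0)*1e3)
for n,lo in(("socketmask",0),):
    s=(np.abs(Y[...,1])<.06)&(Y[...,2]>.03)&(Y[...,2]<.1);print(np.nanpercentile(Y[s],[1,50,99],axis=0))
E
python3 n4.py
```

```text
162 [  7.9   1.5 210.7] False
165 [48.7  0.3 -5.1] True
168 [ 48.4   0.3 -10.4] True
171 [ 48.4   0.3 -16.2] True
174 [ 47.8   0.3 -18.8] True
177 [ 47.2   0.3 -21.7] True
180 [ 45.9   0.3 -21.6] True
183 [ 45.    0.3 -22.5] True
186 [ 44.    0.3 -23.5] True
189 [ 42.6   0.3 -23. ] True
192 [ 41.5   0.3 -23.4] True
195 [ 40.2   0.3 -23.4] True
198 [ 38.8   0.3 -22.9] True
330 [-25.8   0.5 -23.1] True
333 [-27.1   0.5 -23.5] True
336 [-29.5   0.5 -22.7] True
339 [-30.3   0.5 -23.7] True
342 [-32.    0.5 -23.8] True
345 [-34.7   0.5 -22.7] True
348 [-36.9   0.5 -22.3] True
351 [-37.5   0.5 -23.6] True
354 [-40.1   0.6 -22.7] True
357 [-41.2   0.6 -23.4] True
360 [ 10.1   0.1 -76.2] True
[[-40.85694097  -9.43802636 -24.77478169]
 [  9.49451403  -0.43941782 -22.70259428]
 [ 47.36150986   8.84999969 -19.696257  ]]
[[-0.00360192 -0.02190889  0.05455059]
 [ 0.06102452  0.02057469  0.09865065]
 [ 0.13972952  0.04161577  0.09998767]]
```

```bash
cat > G.py <<'E'
from H import *
from bench import *
import json,os
PI=3.14159265;OFF=-.0006;ZL=.097+.0883
C=np.array([.55196,.02068])-[.0002,.0003]
Y0=np.radians(13.45)
NUT={k:C+.066*np.array([np.cos(Y0+np.pi/4+i*np.pi/2),np.sin(Y0+np.pi/4+i*np.pi/2)]) for i,k in enumerate("abcd")}
D=[0,0]
def tcp(xy,yaw,z): return [xy[0]-OFF*np.cos(yaw),xy[1]-OFF*np.sin(yaw),z]
def o(yaw): return [PI,0,yaw]
def rd(n=1):
    return np.mean([np.r_[current_contact_force(),current_moment()] for _ in range(n)],0)
def st(s=""):
    r=rd(4);print(f"{current_time_s():.2f} {s} ee",np.round(current_ee_pos(),4),"yaw %.3f"%current_tcp_rot()[2],"F",np.round(r[:3],1),"M",np.round(r[3:],3));return r
E
python3 - <<'E'
from G import *
print([np.round(current_moment()[2],4) for _ in range(5)],current_time_s())
yaw=np.radians(98.8);x=NUT['a']
move_to(tcp(x,yaw,.232),o(yaw));st("above")
movel(tcp(x,yaw,.217),rate=.15);tare=st("near")
print(movel(tcp(x,yaw,ZL-.001),rate=.05,contact_N=5));st("down")
E
```

```text
[np.float64(0.018), np.float64(0.018), np.float64(0.018), np.float64(0.018), np.float64(0.018)] 4.3917
6.06 above ee [0.586  0.0776 0.2317] yaw 1.724 F [ 0.5  0.2 -4.2] M [0.061 0.035 0.02 ]
6.31 near ee [0.5857 0.0776 0.2164] yaw 1.725 F [-0.2  1.1 -3. ] M [-0.01  -0.043 -0.016]
True
6.93 down ee [0.5864 0.077  0.185 ] yaw 1.724 F [-0.6 -1.   6.5] M [-0.151 -0.051 -0.002]
```

```bash
cat >> G.py <<'E'
def mz(n=4,dt=.02):
    m=[current_moment()[2]]
    for _ in range(n-1): pause(dt);m.append(current_moment()[2])
    return np.mean(m),np.std(m)
E
python3 - <<'E'
from G import *
x=NUT['a'];yaw=np.radians(98.8);z=ZL+.001
movel(tcp(x,yaw,z),rate=.05);st("up1");print(mz())
for r in (.25,.5):
    y=yaw-r;movel(tcp(x,y,z),o(y),rate=.05);st("turn");print(mz(),current_time_s())
E
```

```text
7.18 up1 ee [0.5863 0.0772 0.1861] yaw 1.724 F [ 2.1 -0.4 -2.8] M [-0.134 -0.34   0.015]
(np.float64(-0.0009374408461829235), np.float64(0.03083752588848808))
7.63 turn ee [0.5867 0.0771 0.1862] yaw 1.478 F [ 3.  -2.  -5.2] M [-0.378 -0.989  0.093]
(np.float64(0.08713988013569764), np.float64(0.02678089441488124)) 7.6833
8.08 turn ee [0.5867 0.0771 0.1863] yaw 1.229 F [ 4.  -2.  -5.6] M [-0.452 -1.082  0.25 ]
(np.float64(0.19679666946712943), np.float64(0.035260617898247894)) 8.1333
```

```bash
python3 - <<'E'
from G import *
x=NUT['a'];yaw=np.radians(98.8);z=ZL+.001
for r in (.75,):
    y=yaw-r;movel(tcp(x,y,z),o(y),rate=.05);st("turn");print(mz(10),current_time_s())
E
```

```text
8.53 turn ee [0.5867 0.077  0.1862] yaw 0.980 F [ 4.8 -2.6 -6.2] M [-0.622 -1.101  0.301]
(np.float64(0.29404255363246407), np.float64(0.03372651305015142)) 8.6833
```

```bash
cat >> G.py <<'E'
def turn(k,y,z=ZL+.001):
    movel(tcp(NUT[k],y,z),o(y),rate=.05)
def finish(k,y,tau):
    "unwind, lift; returns free yaw"
    yf=y+tau/2+.105
    turn(k,yf);print("free Mz",round(current_moment()[2],3))
    movel(tcp(NUT[k],yf,.224),rate=.15)
    s=json.load(open("st.json")) if os.path.exists("st.json") else {}
    s[k]=yf;json.dump(s,open("st.json","w"))
    st("lifted");return yf
def drop(k,yaw,zt=.226):
    move_to(tcp(NUT[k],yaw,zt),o(yaw))
    c=movel(tcp(NUT[k],yaw,ZL-.001),rate=.07,contact_N=5)
    s=st("down %s"%c)
    if current_ee_pos()[2]>ZL+.005: return False
    turn(k,yaw);return True
def tight(k,yaw,vt,steps):
    "steps: relative turns to make before reading; slope .4 fit once turning"
    est=[];r=0
    for d in steps:
        r=d;turn(k,yaw-r);m=mz(6);tau=m[0]-.005
        est.append((r,tau));print(k,"r %.3f tau %.3f v~%.3f t %.2f"%(r,tau,(tau-.3)/.5,current_time_s()))
    return est
E
python3 - <<'E'
from G import *
yaw=np.radians(98.8)
turn('a',yaw-.895);print(mz(8));st()
finish('a',yaw-.895,.35)
y=np.radians(50.2+60);ok=drop('c',y);print(ok)
if ok: tight('c',y,.1,[.4,.6])
E
```

```text
(np.float64(0.3242378639949368), np.float64(0.019138334164594577))
9.09  ee [0.5867 0.077  0.1862] yaw 0.837 F [ 4.7 -2.6 -6.1] M [-0.603 -1.168  0.312]
free Mz 0.064
9.93 lifted ee [0.586  0.0773 0.2238] yaw 1.109 F [-0.3 -0.  -4.1] M [ 0.017  0.011 -0.029]
11.47 down True ee [ 0.5171 -0.0352  0.185 ] yaw 1.923 F [ 0.  -0.7  6.2] M [-0.086 -0.071  0.01 ]
True
c r 0.400 tau 0.163 v~-0.275 t 12.35
c r 0.600 tau 0.249 v~-0.103 t 12.78
```

```bash
python3 - <<'E'
from G import *
y=np.radians(110.2)
tight('c',y,.1,[.875]);
finish('c',y-.875,.355)
y=np.radians(50.3+60);ok=drop('b',y);print(ok)
if ok: tight('b',y,.1,[.4,.6])
E
```

```text
c r 0.875 tau 0.349 v~0.098 t 13.29
free Mz -0.02
14.12 lifted ee [ 0.5168 -0.0351  0.2238] yaw 1.330 F [ 0.  -0.3 -3.8] M [-0.003  0.026 -0.019]
15.18 down True ee [0.4954 0.0548 0.185 ] yaw 1.924 F [-0.5 -1.3  7.7] M [-0.11  -0.008  0.017]
True
b r 0.400 tau 0.143 v~-0.313 t 16.07
b r 0.600 tau 0.208 v~-0.183 t 16.50
```

```bash
python3 - <<'E'
from G import *
y=np.radians(110.3)
tight('b',y,.1,[.85,.945]);
finish('b',y-.945,.35)
y=np.radians(56.0+60);ok=drop('d',y);print(ok)
if ok: tight('d',y,.1,[.4,.6])
E
```

```text
b r 0.850 tau 0.316 v~0.033 t 16.98
b r 0.945 tau 0.351 v~0.102 t 17.32
free Mz 0.027
18.15 lifted ee [0.4951 0.0557 0.2237] yaw 1.260 F [ 0.1  0.5 -3.6] M [0.012 0.062 0.024]
19.57 down True ee [ 0.6078 -0.0136  0.185 ] yaw 2.025 F [-0.1  0.3  7.6] M [-0.044 -0.076  0.045]
True
d r 0.400 tau 0.207 v~-0.185 t 20.46
d r 0.600 tau 0.271 v~-0.058 t 20.89
```

```bash
python3 - <<'E'
from G import *
y=np.radians(116)
tight('d',y,.1,[.785]);
finish('d',y-.785,.35)
y=json.load(open("st.json"))['a'];print(y);ok=drop('a',y);print(ok)
if ok: tight('a',y,.4,[.4,.55])
E
```

```text
d r 0.785 tau 0.352 v~0.103 t 21.31
free Mz -0.02
22.14 lifted ee [ 0.6075 -0.0133  0.2239] yaw 1.519 F [ 0.1  0.5 -4.8] M [-0.019 -0.017  0.016]
1.1093853009703976
23.31 down True ee [0.5868 0.0769 0.185 ] yaw 1.109 F [-1.   0.2  7.7] M [-0.042  0.032  0.05 ]
True
a r 0.400 tau 0.361 v~0.121 t 24.19
a r 0.550 tau 0.447 v~0.295 t 24.57
```

```bash
python3 - <<'E'
from G import *
s=json.load(open("st.json"))
y=s['a'];e=tight('a',y,.4,[.69]);print(mz(10))
finish('a',y-.69,.5)
y=s['c'];ok=drop('c',y);print(ok)
if ok: tight('c',y,.4,[.4,.55,.66]);print(mz(10))
E
```

```text
a r 0.690 tau 0.499 v~0.398 t 24.95
(np.float64(0.5040945341157331), np.float64(0.02443999415332159))
free Mz 0.031
26.01 lifted ee [0.5863 0.0772 0.224 ] yaw 0.773 F [ 0.   0.5 -3.5] M [0.067 0.055 0.05 ]
27.35 down True ee [ 0.5176 -0.0352  0.185 ] yaw 1.331 F [ 0.2 -1.7  6.5] M [-0.293 -0.058  0.018]
True
c r 0.400 tau 0.393 v~0.186 t 28.23
c r 0.550 tau 0.451 v~0.303 t 28.62
c r 0.660 tau 0.499 v~0.398 t 28.96
(np.float64(0.5175530431651033), np.float64(0.02897492973094012))
```

c is at 0.5 N m. Next b, then d.

```bash
python3 - <<'E'
from G import *
s=json.load(open("st.json"))
finish('c',s['c']-.66,.5)
y=s['b'];ok=drop('b',y);print(ok)
if ok:
    e=tight('b',y,.4,[.4,.55])
    t=np.mean([e[0][1]+.06,e[1][1]]);r=np.clip(.55+(.5-t)/.4,.64,.70);print(r)
    tight('b',y,.4,[r]);print(mz(10));finish('b',y-r,.5)
y=s['d'];ok=drop('d',y);print(ok)
if ok: tight('d',y,.4,[.4,.55,.66]);print(mz(10))
E
```

```text
free Mz 0.029
30.02 lifted ee [ 0.517  -0.0351  0.2238] yaw 1.025 F [-1. -0. -4.] M [-0.005 -0.01   0.045]
31.05 down True ee [0.496 0.055 0.185] yaw 1.259 F [-0.5  0.7  6.9] M [ 0.107 -0.235 -0.   ]
True
b r 0.400 tau 0.398 v~0.196 t 31.93
b r 0.550 tau 0.461 v~0.321 t 32.32
0.6518400948055612
b r 0.652 tau 0.508 v~0.415 t 32.65
(np.float64(0.5029286936184454), np.float64(0.02512466776374813))
free Mz -0.012
33.71 lifted ee [0.4954 0.0556 0.2238] yaw 0.962 F [-0.8  0.4 -3.5] M [ 0.017  0.004 -0.006]
34.84 down True ee [ 0.6076 -0.0133  0.1959] yaw 1.520 F [ 3.5 -1.9 -6.5] M [-0.42  -0.933  0.022]
False
```

```bash
python3 - <<'E'
from G import *
s=json.load(open("st.json"));y=s['d']
st("now")
print(movel(tcp(NUT['d'],y,ZL-.001),rate=.05,contact_N=6));st("down")
E
```

```text
34.84 now ee [ 0.6076 -0.0133  0.1959] yaw 1.520 F [ 3.5 -1.9 -6.5] M [-0.42  -0.933  0.022]
True
35.15 down ee [ 0.6085 -0.0137  0.1851] yaw 1.520 F [ 0.8 -1.6  6.3] M [-0.173 -0.378  0.028]
```

Seated on the lid now; the first stop was just a sideways brush. I'll tighten d the same way.

```bash
python3 - <<'E'
from G import *
s=json.load(open("st.json"));y=s['d']
turn('d',y)
e=tight('d',y,.4,[.4,.55])
t=np.mean([e[0][1]+.06,e[1][1]]);r=np.clip(.55+(.5-t)/.4,.64,.70);print(r)
tight('d',y,.4,[r]);print(mz(10));finish('d',y-r,.5)
E
```

```text
d r 0.400 tau 0.392 v~0.185 t 36.03
d r 0.550 tau 0.479 v~0.357 t 36.42
0.64
d r 0.640 tau 0.476 v~0.351 t 36.75
(np.float64(0.4965689580036862), np.float64(0.033698192223194534))
free Mz 0.007
37.81 lifted ee [ 0.6077 -0.0133  0.2238] yaw 1.234 F [-0.3 -0.5 -4.3] M [0.005 0.046 0.067]
```

```bash
python3 - <<'E'
from G import *
move_to([.4200,.3035,.24],o(.2941));st()
movel([.4200,.3035,.15],rate=.15);st("at mouth")
print(movel([.4200,.3035,.0995],rate=.06,contact_N=4));st("down")
E
```

```text
39.21  ee [0.4203 0.3031 0.2396] yaw 0.294 F [ 0.3 -0.9 -2.9] M [-0.007  0.033  0.021]
39.96 at mouth ee [0.4205 0.3035 0.1505] yaw 0.294 F [ 0.3  0.2 -3.6] M [-0.033  0.046 -0.081]
True
40.76 down ee [0.4196 0.3033 0.1   ] yaw 0.294 F [-1.8 -0.5  7.4] M [-0.067  0.211 -0.02 ]
```

```bash
python3 - <<'E'
from G import *
movel([.4200,.3035,.1003],rate=.05);st("relax")
ungrasp();print(current_width())
movel([.4200,.3035,.235],rate=.15)
move_to([.625,0,.231],[3.14159,0,1.5708])
st()
for n in("side","wrist","scene"):
    c=camera(n);np.savez(f"pics/{n}9.npz",ee=current_ee_pos(),rp=current_tcp_rot(),**c);save(n+"9.png",c["image"])
c=np.load("pics/side9.npz");save("side9c.png",c["image"],(220,150,480,400),3)
E
```

```text
41.01 relax ee [0.42   0.3035 0.1001] yaw 0.294 F [ 0.9  0.1 -0.5] M [ 0.035 -0.016 -0.023]
0.08525021036958753
44.37  ee [6.248e-01 5.000e-04 2.308e-01] yaw 1.571 F [-0.4  0.2 -0.5] M [ 0.015 -0.019 -0.013]
```

View pics/side9c.png

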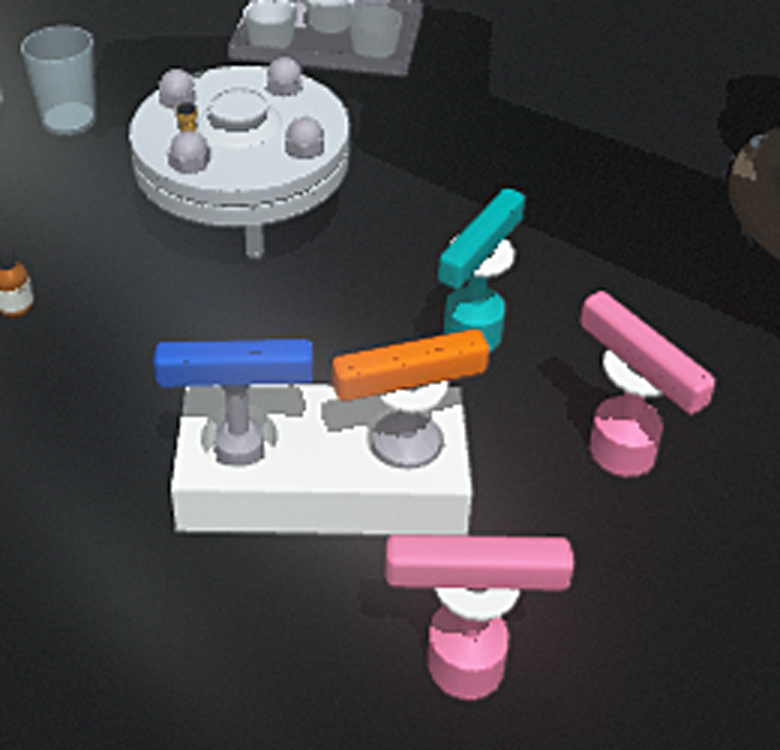

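View pics/wrist9.png

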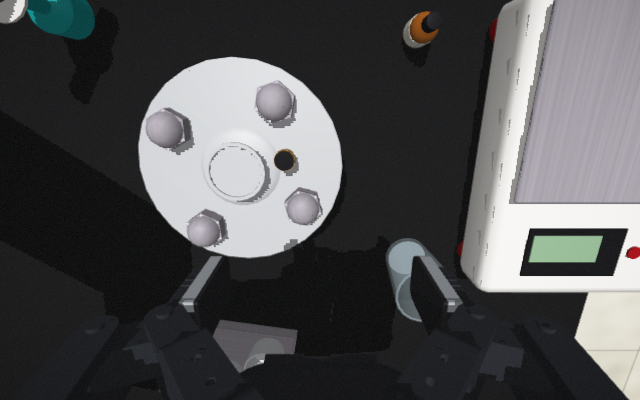

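The wrench stands upright in its well (crop 410,400), the nuts are in place and nothing else has moved.

```bash
python3 -c "
from bench import *
print(current_time_s());hand_in()"
```

```text
44.5167
the job is handed in; nothing more can be done
```

All four nuts were tightened in two passes in the order a, c, b, d. The orange wrench is back upright in its well, and I handed the job in at 44.5 s of the 72 s allowed.

| Nut | First pass (N m) | Second pass (N m) |
|---|---|---|
| a | about 0.34 | 0.50 |
| c | 0.35 | 0.50–0.52 |
| b | 0.35 | 0.50–0.51 |
| d | 0.35 | 0.48–0.50 |

- **How torque was measured:** these are averaged wrist moments, with about 0.03 N m of noise on each single reading. I did not read the wrench's own gauge. The moment rose with turn angle about as the spring and nut figures predict. The wrench was unwound before each lift-off.
- **Seating:** the socket dropped at the first try on seven of the eight fits. On nut d in the second pass, the descent stopped about 11 mm above the lid. A second light push seated it fully, without forcing.
- **Final pictures:** the side and wrist views show the wrench upright in its well and everything in view where it was at the start. I saved a final scene picture but did not look at it.
- **Disagreement:** the two fixed cameras differed by about 4 mm on the wrench and block (7 mm between side and wrist cameras on the holder), so I positioned by the wrist camera, and the fits bore that out.

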